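# Tip the washed gears out of the round pot

### The job

On the gearbox repair bench, take the lever of the tilting stand that carries the round pot, tip the pot forward until both small gears have dropped into the tray in front of it, then swing the pot back fully upright and let go of the lever. Leave the square pot on the other tilting stand upright and do not tip it.

Things in the scene. Friction and masses are not known exactly. Their poses are not given: they have to be found in the camera images.
- round_stand: Fixed tilting stand of the round pot, left or right on the bench: dark base plate 125 x 190 mm, two blue uprights 188 mm high, 164 mm apart, the pot on a level pivot between them. Origin on the bench midway between the uprights, below the pivot axis, which is at 170 mm height; x points the way the pot pours (to its tray), y along the pivot towards the lever's side, z up.
- round_pot (a joint): Tilt of the round pot, rad: 0 = upright, on its stop, as at the start; grows as it tips forward; 2.3 = end stop. Steel, 100 mm tall, 112 mm wide at the mouth, 88 at the bottom, pivot at mid-height; lever and pot are one rigid piece. The pivot rubs (0.3 N m, some 3 N at the grip), so the pot stays where it is left. The gears may stay in until about 2.2 rad: go near the stop.
- round_pot_handle (a point): Centre of the lever's grip: a level black round bar, 16 mm thick, 84 mm long, parallel to the stand's y, 140 mm out from its middle. It turns with the pot: at tilt t it is 100*sin(t-1.10) mm along the stand's x from the pivot and 170+100*cos(t-1.10) mm high (215 mm at 0, 270 at most). The lever arm joins it 45 mm inward of this point; above is clear. It can turn between loosely closed fingers.
- round_tray: The fixed open aluminium tray in front of the round pot, 190 (x) x 170 (y) x 50 mm high, walls 4 mm; origin at the centre of its underside, on the bench.
- gear_a: One of the two small steel gears lying in the round pot at the start: a 32 mm disc, 18 mm thick, 80 g, dark teeth; origin at its centre.
- gear_b: The other small steel gear, the same as gear_a, beside it in the round pot.
- square_pot (a joint): Tilt of the other stand's pot, rad, 0 = upright, as at the start. That stand, its lever and its tray are the same as the first; only its pot is square (90 x 90 x 100 mm) and holds a flanged hub. To be left alone.
Mind the look-alikes: they are no part of the job. What is shaped like the gear_a but yellow is not meant.

How it is judged:
By the outcome, as a careful person would: the job done as asked, in the order asked, and still so for the second after the job is handed in, with the robot touching nothing.
It also fails if it takes over 43 s, if anything falls off the work surface, if the arm or the gripper's body presses on something with over 40 N, if the wrist force passes 120 N, or if a joint passes its speed limit or range.

### The arm

A 6-joint arm with a two-finger parallel gripper is mounted at the origin on the work surface. World frame = base frame: x ahead of the robot, y to its left, z up, the work surface at z = 0. Lengths are in m, angles in rad, forces in N, time in s.
With the tool pointing down it reaches from about 0.3 to 0.95 m from the base axis. Payload 3.1 kg.
Tool frame: the origin (TCP) lies between the finger pads; the fingertips stand 8 mm ahead of it and the grasp point (between the pads) lies 11 mm behind it; z points along the fingers, y is the line along which they close (so a half turn about z gives the same grasp; the last joint's range is limited). The gripper opens to 85 mm and grips with 20 to 120 N. Pads are 22 mm wide; open, the fingers measure 114 mm over their backs; the gripper's body (76 mm by 85 mm) begins 54 mm behind the grasp point. The pads swing forward as they close: fully open they stand 13 mm farther back than shut.
Start: joints at [1.079, 0.308, 1.634, -0, 1.2, -0.07], TCP at [0.256, 0.57, 0.239] pointing down, gripper open.
Joint ranges: [-3.06, 3.06], [-0.79, 1.96], [0.05, 2.63], [-1.19, 4.34], [0.05, 2.64], [-2.94, 2.94]. Speed limits (rad/s): [2.79, 2.79, 3.14, 3.14, 3.14, 3.14].

### API

Orientations are given as [roll, pitch, yaw] about the fixed x, y, z axes, in that order (R = Rz(yaw) Ry(pitch) Rx(roll)).
In Python, from plant import manip gives the robot as it stands.
- The arm moves only by the shell command python3 -m jog 'ROWS' [OPENING] [FORCE]. ROWS is text: rows parted by semicolons, each of 4 numbers parted by spaces: the shift along the tool's x, y, z in m, then the turn about the tool's z in rad. In form: x y z turn; .... A call has 1 to 5 rows; each row is the pose to reach, as a shift and turn from the pose commanded when the call began, along the tool's axes at that moment; what a row does not reach only later rows make up. A row lasts 1/12 s, in which the tool goes at most 41.7 mm and 7.16 degrees, less where a joint would pass 70% of its speed; a pose out of reach is approached as far as the arm can. A call with a gripper value outside its range is refused whole. OPENING is the opening, from 0 (shut) to 1 (fully open), set as the call begins (- or left out, the last holds). The fingers move at their own pace and stop on an object; FORCE is the grip in N (left out, the last holds). Time passes only in rows, so rows that repeat a pose let the fingers close. It gives the time, the measured TCP pose, the force, the opening and the grip force at its end, in the units of the state.
- manip.get_state(): the state, without advancing time (a new reading comes with each control period).
- manip.read_camera(name): name is "scene" or "top"; returns a dict with "pixels" (420x560x3 uint8, red, green, blue), "range_z" (420x560 float32, m along the optical axis (not along the pixel's ray), 0 where there is no reading), "camera_matrix" (3x3 intrinsics, pixels), "k1" (the pictures are not rectified: a ray, as slopes to the right and down, at radius r is drawn at 1 + k1 r^2 times it, then the intrinsics apply), "extrinsics" (4x4, takes a point from camera to world coordinates). Camera axes: x right, y down, z forward; pixel columns grow to the right and rows downward; lengths in m; the calibration is good to about 2 mm. A picture is of the moment at which its call begins.
- manip.hand_in(): hands the job in; it is judged then, once.
Trained networks look in the newest picture that a camera, given by its name, has taken for a name from the list of things; names that differ only in an ending like _2 or _b are one class to them, and where a whole thing is asked for, a point or a joint stands for the part that bears it (a point fixed in the world has none). Each returns a list of dicts, best first, with "score" (0 to 1); they miss things now and then, are a little off and sometimes report something else, mostly with a low value. They report only what shows in the picture. A call takes as long as a camera call. They do not tell look-alikes from the thing itself.
- manip.recognise(camera, target): "box" ([left, top, width, height] in pixels, round what is visible of it).
- manip.regions_of(camera, target): "pixels" (420x560 bool, what is visible of it) and "box" ([left, top, width, height] in pixels, round what is visible of it).
- manip.place_of(camera, target): "xy" ([column, row] in pixels: a listed point, or the origin of a listed thing).
The state is a dict: "time_s": time; "joint_pos": joint angles; "qvel": joint speeds; "joint_torque": joint torques, N m; "tcp_pos": TCP position; "orientation": TCP orientation; "force": force on the tool from outside, world axes, zero at the start; "torque": the same for the moment, N m; "opening": finger opening in m; "gripper_force": force on a finger pad.
Only numpy, scipy, OpenCV 4.12 (cv2) and the standard library are available. Lean on these libraries where they do the work, as an engineer would, in place of code of your own. Each camera call takes 0.05 s, during which the arm holds its last target. There are 200 camera calls.

## Working session

There is one attempt and no reset: what is moved stays moved. The work goes in short steps, Python scripts to look and compute and a shell command to move; the robot and the scene stay as the last step left them, time stands still between calls to the robot, and variables do not carry over. Pictures are saved under pics/ and viewed, at most 10 in all, crops included, and the job is handed in when it is done.

```bash
mkdir -p pics; cat > h.py <<'E'
import numpy as np, cv2
from plant import manip
def cam(n): return manip.read_camera(n)
def world(c,u,v,z=None,win=2):
    K=c["camera_matrix"];k=c["k1"];E=c["extrinsics"]
    d=np.array([(u-K[0,2])/K[0,0],(v-K[1,2])/K[1,1]]);s=d.copy()
    for _ in range(20): s=d/(1+k*(s@s))
    ray=E[:3,:3]@np.array([s[0],s[1],1.]);o=E[:3,3]
    if z is not None: return o+ray*(z-o[2])/ray[2]
    u,v=int(round(u)),int(round(v));p=c["range_z"][max(v-win,0):v+win+1,max(u-win,0):u+win+1];p=p[p>0]
    return o+ray*np.median(p)
E
python3 - <<'E'
from h import *
np.set_printoptions(precision=4,suppress=True)
c={n:cam(n) for n in("scene","top")}
im=np.hstack([c["scene"]["pixels"],c["top"]["pixels"]])
for n in c: cv2.imwrite(f"pics/{n}0.png",c[n]["pixels"][:,:,::-1])
for n in c:
  for t in("round_stand","round_pot","round_pot_handle","round_tray","gear_a","square_pot"):
    for r in manip.place_of(n,t)[:3] if t not in("round_pot","square_pot") else manip.recognise(n,t)[:3]:
      if "xy" in r: print(n,t,r["score"],r["xy"],world(c[n],*r["xy"]))
      else: print(n,t,r["score"],r["box"])
s=manip.get_state();print(s["tcp_pos"],s["orientation"],s["time_s"])
E
```

```text
scene round_stand 0.92 [238.5, 284.0] [ 0.5985 -0.2621  0.0499]
scene round_pot 0.79 [187.3, 171.7, 86.8, 85.8]
scene round_pot_handle 0.97 [263.1, 177.1] [ 0.4703 -0.101   0.219 ]
scene round_tray 0.65 [273.8, 313.4] [ 0.6863 -0.2253  0.0051]
scene gear_a 0.73 [176.4, 264.9] [ 0.416  -0.3432  0.0203]
scene gear_a 0.52 [198.9, 251.5] [ 0.5503 -0.3249  0.1462]
scene gear_a 0.52 [179.3, 299.5] [ 0.5347 -0.3872  0.0216]
scene square_pot 0.65 [311.8, 139.6, 61.2, 75.4]
scene square_pot 0.16 [192.8, 167.4, 87.9, 93.7]
top round_stand 0.76 [356.1, 217.9] [ 0.5361 -0.2204  0.1251]
top round_pot 0.62 [273.9, 172.9, 141.5, 83.1]
top round_pot_handle 0.79 [297.9, 247.2] [ 0.4699 -0.1012  0.2217]
top round_tray 0.57 [354.8, 159.0] [ 0.6874 -0.2354  0.0034]
top gear_a 0.66 [371.4, 291.2] [ 0.3871 -0.2684  0.0169]
top gear_a 0.52 [400.9, 282.1] [ 0.4073 -0.3341  0.0172]
top gear_a 0.49 [375.2, 206.9] [ 0.5564 -0.2562  0.1433]
top square_pot 0.8 [97.6, 173.6, 157.1, 74.1]
[0.2559 0.5702 0.2393] [ 3.1415 -0.      2.7198] 0.7
```

View pics/scene0.png

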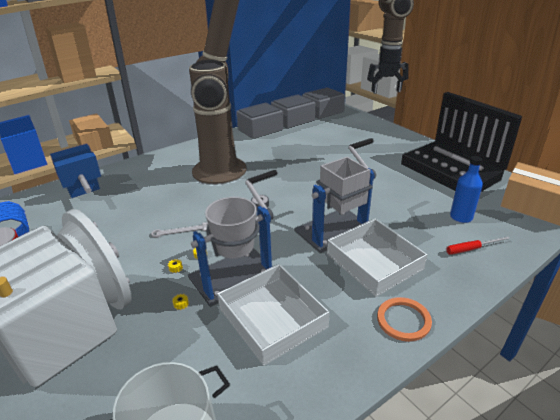

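View pics/top0.png

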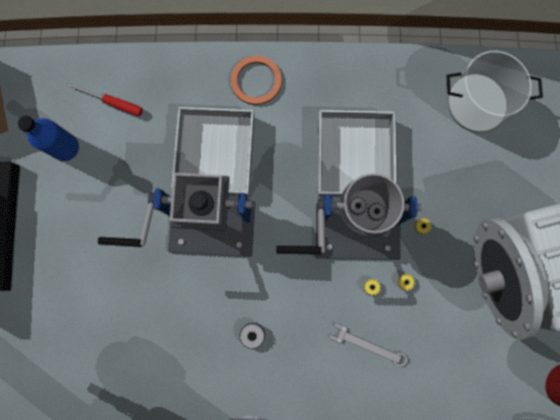

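The scene picture shows two stands. The round pot with its two grey gears is at scene (231,225) / top (373,205), with its lever grip at scene (263,177) / top (298,249). The look-alikes are:
- the square stand's lever grip, at top (120,241) / scene (360,143)
- the yellow gears on the bench, at top (372,287), (407,282) and (424,226)
- the hub in the square pot

I choose the right-hand stand's grip at top (298,249). Next I check it in a crop and measure the bar's direction.

```bash
python3 - <<'E'
from h import *
np.set_printoptions(precision=4,suppress=True)
c=cam("top");im=c["pixels"]
cv2.imwrite("pics/crop1.png",cv2.resize(im[165:265,265:425],None,fx=5,fy=5)[:,:,::-1])
P=[]
for v in range(238,260):
  for u in range(270,330):
    if im[v,u].max()<50 and c["range_z"][v,u]>0:
      p=world(c,u,v,win=0)
      if .205<p[2]<.235:P.append(p)
P=np.array(P);m=P.mean(0);w=np.linalg.svd(P[:,:2]-m[:2])[2][0]
print(len(P),m,P.min(0),P.max(0),"dir",w,"yaw",np.degrees(np.arctan2(-w[0]/w[1],1)))
# tray rim corners -> yaw
r=manip.regions_of("top","round_tray")[0];v,u=np.nonzero(r["pixels"])
Q=np.array([world(c,a,b,win=0) for a,b in zip(u,v) if c["range_z"][b,a]>0]);Q=Q[(Q[:,2]>.04)&(Q[:,2]<.06)]
print(cv2.minAreaRect(Q[:,:2].astype(np.float32)))
# uprights: blue pixels tops
h=cv2.cvtColor(im,cv2.COLOR_RGB2HSV)
for lo,hi in((315,335),(405,425)):
  B=np.array([world(c,a,b,win=0) for b in range(190,225) for a in range(lo,hi) if 100<h[b,a,0]<130 and h[b,a,1]>120])
  B=B[(B[:,2]>.17)&(B[:,2]<.2)];print(len(B),B.mean(0))
E
```

```text
354 [ 0.4655 -0.1024  0.2215] [ 0.4581 -0.143   0.2141] [ 0.4727 -0.0615  0.2269] dir [-0.0043 -1.    ] yaw -0.2473266719575952
((0.6942254900932312, -0.2355073094367981), (0.17115053534507751, 0.19081656634807587), 89.48656463623047)
152 [ 0.5531 -0.1577  0.1867]
147 [ 0.5519 -0.3203  0.1865]
  return _methods._mean(a, axis=axis, dtype=dtype,
  ret = ret.dtype.type(ret / rcount)
```

View pics/crop1.png

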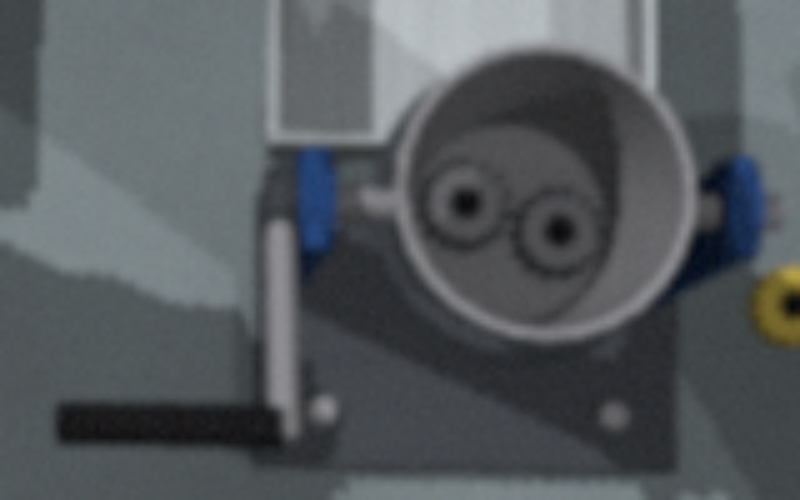

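The crop shows two dark-toothed grey gears in the round pot, at crop (465,203) and (560,230). The black grip runs level at crop (60–285, 423), so the choice holds. The bar centre is about (0.465, -0.102, 0.215), the stand yaw is about 0 and the pivot x is about 0.5535.

```bash
python3 -m jog '0 0 -0.015 0.12; 0 0 -0.03 0.24; 0 0 -0.045 0.36; 0 0 -0.06 0.48; 0 0 -0.06 0.6' 1 20
python3 -m jog '0 0 0 0.12; 0 0 0 0.24; 0 0 0 0.36; 0 0 0 0.48; 0 0 0 0.553'
python3 -m jog '-0.0335 0.0105 0 0; -0.067 0.021 0 0; -0.1 0.0315 0 0; -0.134 0.042 0 0; -0.1675 0.052 0 0'
python3 -m jog '-0.0335 0.0105 0 0; -0.067 0.021 0 0; -0.1 0.0315 0 0; -0.134 0.042 0 0; -0.1675 0.052 0 0'
```

```text
time_s: 1.22
tcp_pos: [0.2569, 0.572, 0.3035]
orientation: [3.136, -0.004, 2.114]
force: [0.1, 0.3, 0.9]
opening: 0.0852
gripper_force: 0.0
time_s: 1.63
tcp_pos: [0.2559, 0.5702, 0.2993]
orientation: [-3.142, -0.0, 1.562]
force: [0.2, -0.0, 0.5]
opening: 0.0855
gripper_force: 0.0
time_s: 2.05
tcp_pos: [0.3074, 0.401, 0.2993]
orientation: [3.141, 0.0, 1.567]
force: [0.3, 1.3, 0.9]
opening: 0.0856
gripper_force: 0.0
time_s: 2.47
tcp_pos: [0.3587, 0.2332, 0.2996]
orientation: [3.141, -0.0, 1.567]
force: [1.2, -0.5, -0.2]
opening: 0.0857
gripper_force: 0.0
```

```bash
python3 -m jog '-0.0335 0.0105 0 0; -0.067 0.021 0 0; -0.1 0.0315 0 0; -0.134 0.042 0 0; -0.1675 0.052 0 0'
python3 -m jog '-0.0335 0.0105 0 0; -0.067 0.021 0 0; -0.1 0.0315 0 0; -0.134 0.042 0 0; -0.1665 0.052 0 0'
python3 -m jog '0 0 0.02 0; 0 0 0.045 0; 0 0 0.07 0; 0 0 0.094 0; 0 0 0.094 0' 
python3 - <<'E'
from h import *
c=cam("top");cv2.imwrite("pics/crop2.png",cv2.resize(c["pixels"][165:285,245:405],None,fx=5,fy=5)[:,:,::-1])
E
```

```text
time_s: 2.88
tcp_pos: [0.4102, 0.0654, 0.2997]
orientation: [3.14, -0.0, 1.567]
force: [0.9, 0.4, -0.3]
opening: 0.0855
gripper_force: 0.0
time_s: 3.3
tcp_pos: [0.4615, -0.1016, 0.2996]
orientation: [3.141, 0.0, 1.566]
force: [0.2, 0.9, -0.1]
opening: 0.0855
gripper_force: 0.0
time_s: 3.72
tcp_pos: [0.4573, -0.0986, 0.2005]
orientation: [-3.132, -0.003, 1.566]
force: [-1.2, 1.2, 0.2]
opening: 0.0855
gripper_force: 0.0
```

View pics/crop2.png

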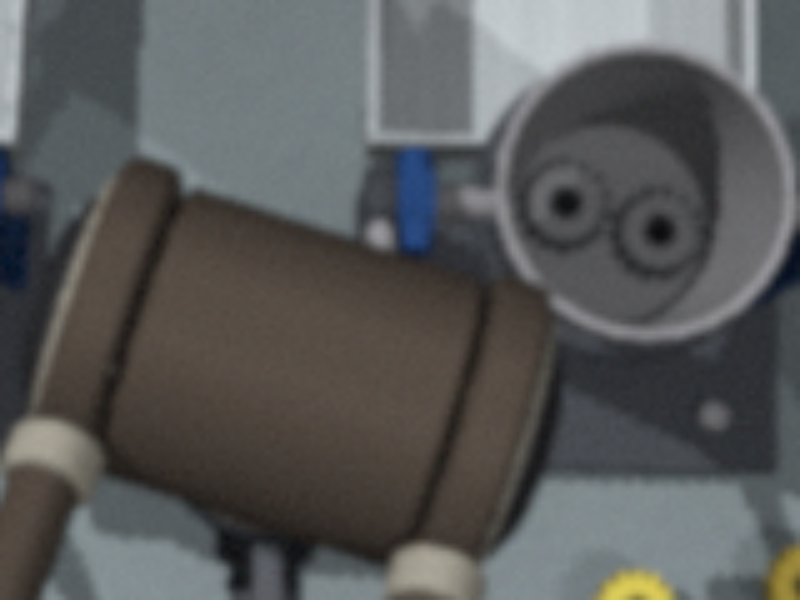

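The arm hides the grip, but the pot and its two gears are undisturbed (crop (567,203) and (660,230)). I shift 3 mm and close.

```bash
python3 -m jog '0 0.003 0 0; 0 0.003 0 0; 0 0.003 0 0; 0 0.003 0 0; 0 0.003 0 0' 0 25
python3 -m jog '0 0 0 0; 0 0 0 0; 0 0 0 0; 0 0 0 0; 0 0 0 0'; python3 -m jog '0 0 0 0; 0 0 0 0; 0 0 0 0'
python3 - <<'E'
import numpy as np
t=np.arange(0,2.3,.1);
for a in np.append(t,2.27): print(round(a,2),np.round([100*(np.sin(a-1.1)+np.sin(1.1)),-100*(np.cos(a-1.1)-np.cos(1.1))],1))
E
```

```text
time_s: 4.18
tcp_pos: [0.465, -0.0998, 0.2065]
orientation: [3.139, 0.001, 1.567]
force: [-0.0, -0.6, -0.9]
opening: 0.0257
gripper_force: 0.0
time_s: 4.6
tcp_pos: [0.465, -0.0997, 0.2062]
orientation: [3.14, 0.0, 1.567]
force: [0.6, 1.4, 5.8]
opening: 0.0152
gripper_force: 24.7
time_s: 4.85
tcp_pos: [0.465, -0.0997, 0.2062]
orientation: [3.14, 0.0, 1.567]
force: [0.6, 1.3, 6.1]
opening: 0.0153
gripper_force: 24.7
0.0 [ 0. -0.]
0.1 [ 5.  -8.7]
0.2 [ 10.8 -16.8]
0.3 [ 17.4 -24.3]
0.4 [ 24.7 -31.1]
0.5 [ 32.7 -37.2]
0.6 [ 41.2 -42.4]
0.7 [ 50.2 -46.7]
0.8 [ 59.6 -50.2]
0.9 [ 69.3 -52.6]
1.0 [ 79.1 -54.1]
1.1 [ 89.1 -54.6]
1.2 [ 99.1 -54.1]
1.3 [109.  -52.6]
1.4 [118.7 -50.2]
1.5 [128.1 -46.7]
1.6 [137.1 -42.4]
1.7 [145.6 -37.2]
1.8 [153.5 -31.1]
1.9 [160.9 -24.3]
2.0 [167.5 -16.8]
2.1 [173.3  -8.7]
2.2 [178.2  -0. ]
2.27 [181.2   6.3]
```

Gripped (15 mm opening, 25 N). I start along the arc at 0.1 rad per row.

```bash
python3 -m jog '0 0.005 -0.0087 0; 0 0.0108 -0.0168 0; 0 0.0174 -0.0243 0; 0 0.0247 -0.0311 0; 0 0.0327 -0.0372 0'
python3 -m jog '0 0.0085 -0.0052 0; 0 0.0175 -0.0095 0; 0 0.0269 -0.013 0; 0 0.0366 -0.0154 0; 0 0.0464 -0.0169 0'
python3 - <<'E'
from h import *
c=cam("scene");cv2.imwrite("pics/s3.png",cv2.resize(c["pixels"][100:370,130:430],None,fx=2,fy=2)[:,:,::-1])
E
```

```text
time_s: 5.27
tcp_pos: [0.492, -0.0999, 0.2421]
orientation: [-3.126, -0.0, 1.568]
force: [-13.4, -2.5, 6.2]
opening: 0.0149
gripper_force: 24.9
time_s: 5.68
tcp_pos: [0.5419, -0.1002, 0.262]
orientation: [-3.136, 0.001, 1.567]
force: [-8.0, -1.8, 8.2]
opening: 0.0147
gripper_force: 25.7
```

View pics/s3.png

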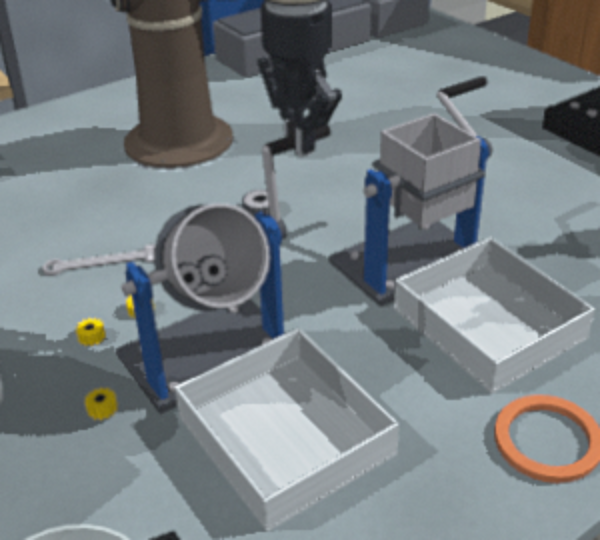

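The pot is tipped about 1 rad, the gears are still in it at crop (200,270), the grip is held at crop (295,140), and the square pot is upright. Continuing to near the stop.

```bash
python3 -m jog '0 0.01 -0.0005 0; 0 0.02 0 0; 0 0.0299 0.0015 0; 0 0.0396 0.0039 0; 0 0.049 0.0074 0'
python3 -m jog '0 0.009 0.0043 0; 0 0.0175 0.0095 0; 0 0.0254 0.0156 0; 0 0.0328 0.0224 0; 0 0.0394 0.0299 0'
python3 -m jog '0 0.0058 0.0081 0; 0 0.0107 0.0168 0; 0 0.0137 0.0231 0; 0 0.0137 0.0231 0; 0 0.0137 0.0231 0'
python3 -m jog '0 0 0 0; 0 0 0 0; 0 0 0 0; 0 0 0 0; 0 0 0 0'
python3 - <<'E'
from h import *
c=cam("scene");cv2.imwrite("pics/s4.png",cv2.resize(c["pixels"][100:370,130:430],None,fx=2,fy=2)[:,:,::-1])
E
```

```text
time_s: 6.15
tcp_pos: [0.5911, -0.1006, 0.2531]
orientation: [-3.136, 0.001, 1.567]
force: [-5.4, -2.2, 4.5]
opening: 0.0147
gripper_force: 26.8
time_s: 6.57
tcp_pos: [0.631, -0.1008, 0.2233]
orientation: [-3.138, 0.001, 1.567]
force: [-6.7, -1.8, 4.2]
opening: 0.0151
gripper_force: 27.2
time_s: 6.98
tcp_pos: [0.6454, -0.1009, 0.1985]
orientation: [-3.141, 0.001, 1.567]
force: [-1.3, -3.3, -3.2]
opening: 0.0151
gripper_force: 27.6
time_s: 7.4
tcp_pos: [0.6452, -0.1008, 0.1989]
orientation: [-3.141, 0.001, 1.567]
force: [-1.5, -4.7, -3.0]
opening: 0.0151
gripper_force: 27.5
```

View pics/s4.png

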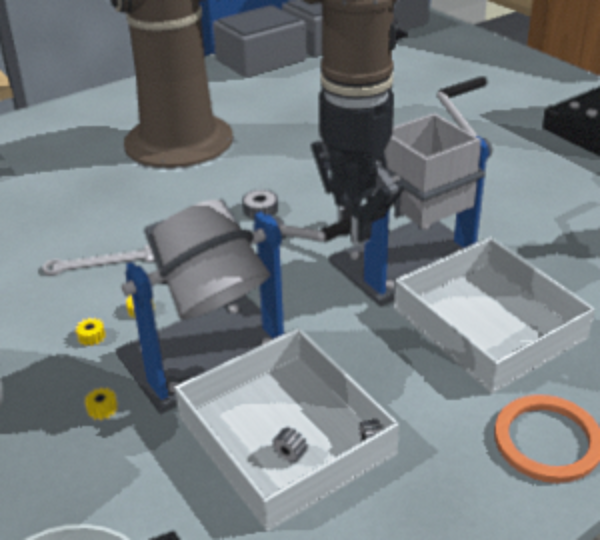

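Both gears lie in the tray, at crop (290,443) and (371,430), and the pot is almost inverted. Swinging it back the same way, with a slight press onto the stop.

```bash
python3 -m jog '0 -0.003 -0.0063 0; 0 -0.0079 -0.015 0; 0 -0.0137 -0.0231 0; 0 -0.0203 -0.0306 0; 0 -0.0277 -0.0374 0'
python3 -m jog '0 -0.0079 -0.0061 0; 0 -0.0164 -0.0113 0; 0 -0.0254 -0.0156 0; 0 -0.0348 -0.0191 0; 0 -0.0445 -0.0215 0'
python3 -m jog '0 -0.0099 -0.0015 0; 0 -0.0199 -0.002 0; 0 -0.0299 -0.0015 0; 0 -0.0397 0 0; 0 -0.0494 0.0024 0'
python3 -m jog '0 -0.0094 0.0035 0; 0 -0.0184 0.0078 0; 0 -0.0269 0.013 0; 0 -0.0349 0.0191 0; 0 -0.0422 0.0259 0'
python3 -m jog '0 -0.0066 0.0075 0; 0 -0.0124 0.0156 0; 0 -0.0174 0.0243 0; 0 -0.0185 0.0265 0; 0 -0.0185 0.0265 0'
python3 -m jog '0 0 0 0; 0 0 0 0; 0 0 0 0'
```

```text
time_s: 7.87
tcp_pos: [0.6192, -0.1006, 0.2369]
orientation: [3.137, 0.001, 1.567]
force: [2.7, -4.8, -4.7]
opening: 0.0153
gripper_force: 25.6
time_s: 8.28
tcp_pos: [0.5779, -0.1002, 0.2615]
orientation: [3.127, 0.001, 1.567]
force: [6.3, -3.2, 1.4]
opening: 0.0151
gripper_force: 24.6
time_s: 8.7
tcp_pos: [0.5295, -0.0997, 0.2605]
orientation: [3.124, 0.001, 1.567]
force: [5.6, -2.7, 2.5]
opening: 0.0151
gripper_force: 25.9
time_s: 9.12
tcp_pos: [0.4821, -0.0993, 0.2299]
orientation: [3.138, -0.0, 1.567]
force: [4.2, -0.1, 3.2]
opening: 0.0148
gripper_force: 27.7
time_s: 9.53
tcp_pos: [0.4649, -0.0994, 0.2049]
orientation: [3.137, -0.001, 1.566]
force: [5.4, 3.4, 12.7]
opening: 0.0151
gripper_force: 29.1
time_s: 9.78
tcp_pos: [0.465, -0.0994, 0.2049]
orientation: [3.137, -0.001, 1.566]
force: [5.0, 2.5, 13.7]
opening: 0.0152
gripper_force: 29.1
```

It is on the stop: z force is 13 N and the position matches the start. Releasing, lifting and backing off.

```bash
python3 -m jog '0 0 0 0; 0 0 0 0; 0 0 0 0; 0 0 0 0; 0 0 0 0' 1
python3 -m jog '0 0 -0.01 0; 0 0 -0.03 0; 0 0 -0.06 0; 0 0 -0.09 0; 0 0 -0.12 0'
python3 -m jog '0.03 -0.01 0 0; 0.065 -0.02 0 0; 0.1 -0.03 0 0; 0.135 -0.04 0 0; 0.17 -0.05 0 0'
python3 -m jog '0.03 -0.01 0 0; 0.06 -0.02 0 0; 0.09 -0.03 0 0; 0.09 -0.03 0 0; 0.09 -0.03 0 0'
python3 - <<'E'
from h import *
c=cam("top");im=c["pixels"]
cv2.imwrite("pics/t5.png",cv2.resize(im[90:290,150:430],None,fx=2.8,fy=2.8)[:,:,::-1])
P=[]
for v in range(228,262):
  for u in range(270,330):
    if im[v,u].max()<50 and c["range_z"][v,u]>0:
      p=world(c,u,v,win=0)
      if .19<p[2]<.28:P.append(p)
P=np.array(P);print(len(P),P.mean(0) if len(P) else 0)
E
```

```text
time_s: 10.2
tcp_pos: [0.4613, -0.0993, 0.2015]
orientation: [-3.137, -0.001, 1.567]
force: [0.7, 0.2, -0.3]
opening: 0.0746
gripper_force: 0.0
time_s: 10.62
tcp_pos: [0.4626, -0.0995, 0.3247]
orientation: [-3.141, -0.0, 1.567]
force: [0.4, -1.0, -0.0]
opening: 0.0856
gripper_force: 0.0
time_s: 11.03
tcp_pos: [0.4129, 0.0717, 0.3239]
orientation: [3.141, 0.0, 1.566]
force: [0.0, -0.5, 0.1]
opening: 0.0853
gripper_force: 0.0
time_s: 11.45
tcp_pos: [0.3835, 0.1618, 0.3236]
orientation: [3.141, 0.0, 1.571]
force: [-0.4, -1.2, -0.0]
opening: 0.0856
gripper_force: 0.0
351 [ 0.46554179 -0.1028628   0.22144792]
```

View pics/t5.png

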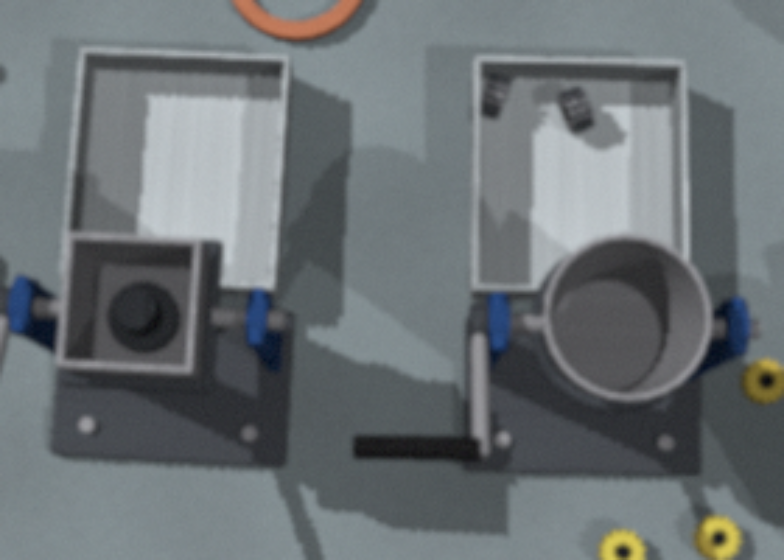

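The round pot is upright and empty at crop (630,320), and both gears are in its tray at (495,95) and (575,108). The grip is back at its starting place, and the square pot is untouched.

```bash
python3 -c "
from plant import manip
print(manip.hand_in())"
```

```text
the job is handed in; nothing more can be done
None
```

The job is handed in: both gears are in the round pot's tray, the round pot is back upright on its stop with the lever released, and the square pot was not touched; the robot's clock read about 11.5 s.

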